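# Cap the brush-wash tank with a cam-arm cap

### The arm

A 6-joint arm with a two-finger parallel gripper is mounted at the origin on the work surface. World frame = base frame: x ahead of the robot, y to its left, z up, the work surface at z = 0. Lengths are in mm, angles in rad, forces in N, time in s.
With the tool pointing down it reaches from about 350 to 975 mm from the base axis. Payload 7.1 kg.
Tool frame: the origin (TCP) lies midway between the tips of the shut fingers; the grasp point (between the pads) lies 19 mm behind it; z points along the fingers, y is the direction in which the jaws open and shut (so a half turn about z gives the same grasp; the last joint's range is limited). The gripper opens to 88 mm and grips with 3 to 60 N. Pads are 20 mm wide; open, the fingers measure 115 mm over their backs; the gripper's body (75 mm by 178 mm) begins 61 mm behind the grasp point.
Start: joints at [-1.351, 0.423, 1.63, -0, 1.089, -0.019], TCP at [147.855, -607.243, 222.675] pointing down, gripper open.
Joint ranges: [-3, 3], [-0.9, 2.11], [0.09, 2.58], [-1.31, 4.45], [0.11, 2.69], [-2.54, 2.54]. Speed limits (rad/s): [2.39, 2.39, 3.01, 3.14, 3.14, 3.14].

### API

Orientations are given as a unit quaternion [x, y, z, w].
In Python, from cell import readout, viewer, robot gives the robot as it stands.
- The arm moves only by the tool apply_moves, never from a script. Its argument "moves" is a list of rows, each a list of 5 numbers: the closure, from -1 (fully open) to 1 (shut), then the shift along the tool's x, y, z in cm, then the turn about the tool's z in rad. In form: [[hand, tx, ty, tz, roll], ...]. A call has 1 to 8 rows; each row is the pose to reach, as a shift and turn from the pose commanded when the call began, along the tool's axes at that moment; what a row does not reach only later rows make up. A row lasts 1/12 s, in which the tool goes at most 41.7 mm and 7.16 degrees, less where a joint would pass 70% of its speed; a pose out of reach is approached as far as the arm can. A call with a gripper value outside its range is refused whole. The fingers move at their own pace and stop on an object; the grip force is fixed at half the most. Time passes only in rows, so rows that repeat a pose let the fingers close. It gives the time, the measured TCP pose, the force and the opening at its end, in the units of the state.
- readout.get_obs(): the state, without advancing time (a new reading comes with each control period).
- viewer.camera(name): name is "scene" or "top" or "wrist"; returns a dict with "image" (480x640x3 uint8, red, green, blue), "depth" (480x640 float32, mm along the optical axis (not along the pixel's ray), 0 where there is no reading), "intrinsics" (3x3 intrinsics, pixels), "dist_coeffs" ([k1, k2, p1, p2, k3] as OpenCV has them; the pictures are not rectified), "T" (4x4, takes a point from camera to world coordinates). Camera axes: x right, y down, z forward; pixel columns grow to the right and rows downward; lengths in mm; the calibration is good to about 2 mm. A picture is of the moment at which its call begins.
- robot.job_done(): hands the job in, once; it reports no verdict.
The state is a dict: "t": time; "qpos": joint angles; "joint_velocities": joint speeds; "effort": joint torques, N m; "tool_pos": TCP position; "ee_rot": TCP orientation; "ft_force": force on the tool from outside, world axes, zero at the start; "wrist_torque": the same for the moment, N m; "finger_gap": finger opening in mm.
Only numpy, scipy, OpenCV 4.12 (cv2) and the standard library are available. Lean on these libraries where they do the work, as an engineer would, in place of code of your own. Each camera call takes 0.05 s, during which the arm holds its last target. There are 200 camera calls.

### The job

Close the steel brush-wash tank: push its two-armed metal cap straight down onto the grooved adaptor on the tank's neck until it is fully home on its gasket (feel for it: the adaptor's height is not known exactly), then swing its two cam arms down one after the other, each all the way to its stop. Do it firmly but gently, without crushing the rubber gasket or forcing the arms, leave the other things on the table alone, and let go at the end.

Things in the scene. Friction and masses are not known exactly. Their poses are not given: they have to be found in the camera images.
- tank: Low round steel tank, 160 mm across, 50 mm high, fixed to the table, with a 32 mm neck in its middle that carries the grooved adaptor. Origin: centre of its underside, z up.
- adaptor (a point): Point on the neck's axis, 146 mm above the table. The adaptor is screwed into the neck to a height that no reading gives: its own zero, where the cap's mouth lies when home, is 2 to 30 mm below this point; firm under load. From that zero up: band 45 mm diameter -6 to +8 mm, groove 36 mm 8 to 20, lip 45 mm 20 to 31.5 with 2 mm chamfer, O-ring at 24.5, flat top face at 32.
- cap: Aluminium cap standing mouth down, 56 mm diameter, 38 mm high, bore 47 mm diameter and 32 mm deep (1 mm clearance all round), about 0.4 kg with its arms. Origin: centre of the mouth (underside), z up to the closed top. Grip flats 58 mm apart, 28 mm wide, at heights 2 to 32 mm face its +x and -x; open arms reach 100 mm from its axis at +y and -y. Any yaw on the adaptor will do.
- gasket: Flat rubber gasket filling the cap's inner roof, 46 mm across; origin at the centre of its lower face, 32 mm above the cap's origin. Home is when it sits on the adaptor's top face. The O-ring drags on the bore with 6 to 16 N (most as it enters) as the cap goes down and holds it where it is left; home is felt as a sharp rise above that drag. Pushing the cap on with over 38 N on the gasket ruins it.
- handle_a: Brass cam arm on the cap's own +y side: flat bar 13 mm wide, 6 mm thick, round thumb end 19 mm across, reaching 72 mm from its pivot pin. Origin on the pin, at (0, +30, 17) mm in the cap's frame, pin along the cap's x. The frame turns with the arm, parallel to the cap's at joint 0; there the bar runs outward (+y) and up at 20 degrees. Bends if the fingers press it with over 45 N.
- handle_b: Brass cam arm on the cap's own -y side: flat bar 13 mm wide, 6 mm thick, round thumb end 19 mm across, reaching 72 mm from its pivot pin. Origin on the pin, at (0, -30, 17) mm in the cap's frame, pin along the cap's x. The frame turns with the arm, parallel to the cap's at joint 0; there the bar runs outward (-y) and up at 20 degrees. Bends if the fingers press it with over 45 N.
- lever_a (a joint): Angle of handle_a in rad: 0 = open, raised 20 degrees; grows as the arm swings outward and down; 0.35 level; 1.745 = fully closed at its hard stop, hanging along the neck 10 degrees off vertical. Stays where left (friction 0.12 N m, about 2 N at its end), stiffer from about 1.2 as its cam bites under the lip. With the cap not home, the cam fouls the lip and the arm stops part way.
- lever_b (a joint): Angle of handle_b in rad: 0 = open, raised 20 degrees; grows as the arm swings outward and down; 0.35 level; 1.745 = fully closed at its hard stop, hanging along the neck 10 degrees off vertical. Stays where left (friction 0.12 N m, about 2 N at its end), stiffer from about 1.2 as its cam bites under the lip. With the cap not home, the cam fouls the lip and the arm stops part way.
- jar: Bystander: closed glass jar, 68 mm across, 80 mm high, black lid; origin at the centre of its foot.
- wine: Bystander: green glass bottle, 68 mm across, 250 mm high; origin at the centre of its foot.
- mug: Bystander: white mug, 80 mm across, 95 mm high; origin at the centre of its foot.
- vase: Bystander: blue ceramic vase, 90 mm across, 125 mm high; origin at the centre of its foot.
- brush: Bystander: paint brush lying on the table; origin under its middle, x along it.
- knife: Bystander: spatula lying on the table; origin under its middle, x along it.
There are look-alikes about, which are no part of the job. Several things have the shape of the cap; the one meant has the colours described above. Of the things shaped like the tank, the steel one is meant.

How it is judged (in metres and radians):
On the way, in this order (a step that is already met when the one before it is completed fails the run):
1. the cap is pushed home on its gasket (over 5 N felt on it) with both arms still open (z of cap in the frame of adaptor between -0.032 and 0 m and horizontal distance between cap and adaptor below 0.004 m and angle between the z axis of cap and the z axis of tank, either way round below 0.07 rad and contact force between gasket and tank above 5 N and value of joint each of lever_a, lever_b below 0.9 rad), for 0.1 s.
2. one cam arm is fully down while the other is still open (z of cap in the frame of adaptor between -0.032 and 0 m and horizontal distance between cap and adaptor below 0.004 m and angle between the z axis of cap and the z axis of tank, either way round below 0.07 rad and ((value of joint lever_a above 1.6 rad and value of joint lever_b below 0.9 rad) or (value of joint lever_b above 1.6 rad and value of joint lever_a below 0.9 rad))), for 0.2 s.
At the end, for the whole second after the job is handed in: The cap is on the adaptor (mouth 0 to 32 mm below site adaptor, centred within 4 mm, square within 0.07 rad), both cam arms are down (each joint above 1.6 of 1.745 rad) and the cap is at rest (z of cap in the frame of adaptor between -0.032 and 0 m and horizontal distance between cap and adaptor below 0.004 m and angle between the z axis of cap and the z axis of tank, either way round below 0.07 rad and value of joint each of lever_a, lever_b above 1.6 rad and linear speed of cap below 0.01 m/s); the robot touches nothing.
It fails at once if the gasket is pressed with more than 38 N while the arms are open (contact force between gasket and tank above 38 N and value of joint each of lever_a, lever_b below 0.9 rad).
It fails at once if a cam arm is forced with more than 45 N (contact force between the fingers and handle_a above 45 N).
It fails at once if a cam arm is forced with more than 45 N (contact force between the fingers and handle_b above 45 N).
It fails at once if another thing on the table is moved more than 30 mm (distance of any of jar, wine, mug, vase, brush, knife from where it was at the start of the episode above 0.03 m).
It also fails if it takes over 72 s, if anything falls off the work surface, if the arm or the gripper's body presses on something with over 40 N, if the wrist force passes 120 N, or if a joint passes its speed limit or range.

## Working session

There is one attempt and no reset: what is moved stays moved. The work goes in short steps, Python scripts to look and compute and a tool call to move; the robot and the scene stay as the last step left them, time stands still between calls to the robot, and variables do not carry over. Pictures are saved under pics/ and viewed, about 8 in all and at most 12, crops included, and the job is handed in when it is done.

Besides the shell and the picture viewer there is one more tool, called after "Call:" by a JSON object that holds its "op" and its "data". apply_moves: Moves the arm, as the interface text tells. Its arguments: {"type":"object","properties":{"moves":{"type":"array"}},"required":["moves"]}

```bash
ls; mkdir -p pics; cat > h.py <<'E'
import numpy as np, cv2, pickle
from cell import readout, viewer, robot
def snap(n,f=None):
    c=viewer.camera(n)
    pickle.dump(c,open(f'{f or n}.pkl','wb'))
    cv2.imwrite(f'pics/{f or n}.png',c['image'][:,:,::-1]); return c
def ray(c,u,v):
    p=cv2.undistortPoints(np.array([[[u,v]]],float),np.array(c['intrinsics'],float),np.array(c['dist_coeffs'],float))[0,0]
    T=np.array(c['T']); return T[:3,3],T[:3,:3]@np.array([p[0],p[1],1.])
def onz(c,u,v,z):
    o,d=ray(c,u,v); return o+d*(z-o[2])/d[2]
def dep(c,u,v):
    o,d=ray(c,u,v); return o+d*c['depth'][int(v),int(u)]
E
python3 - <<'E'
from h import *
a=snap('scene');b=snap('top')
print(readout.get_obs())
E
```

```text
pics
{'t': 0.1, 'qpos': array([-1.35100744e+00,  4.23737063e-01,  1.63058721e+00, -3.09757299e-05,
        1.08861599e+00, -1.89693167e-02]), 'joint_velocities': array([ 6.61586359e-05, -7.94821878e-04, -2.13825830e-03,  2.46551250e-04,
        1.38633689e-04,  6.40696327e-05]), 'effort': array([-4.32059278e-04, -5.45616210e+01, -2.74323589e+01,  6.45234645e-02,
        1.88484555e-02, -3.70987584e-05]), 'tool_pos': array([ 147.73794593, -606.78013822,  222.00687726]), 'ee_rot': array([ 9.92881692e-01,  1.19102864e-01, -8.11910415e-05, -6.69035721e-04]), 'ft_force': array([-0.05705264, -0.81397889,  0.62209128]), 'wrist_torque': array([ 0.0407674 ,  0.05333606, -0.01940274]), 'finger_gap': 87.55114803038947}
```

View pics/scene.png

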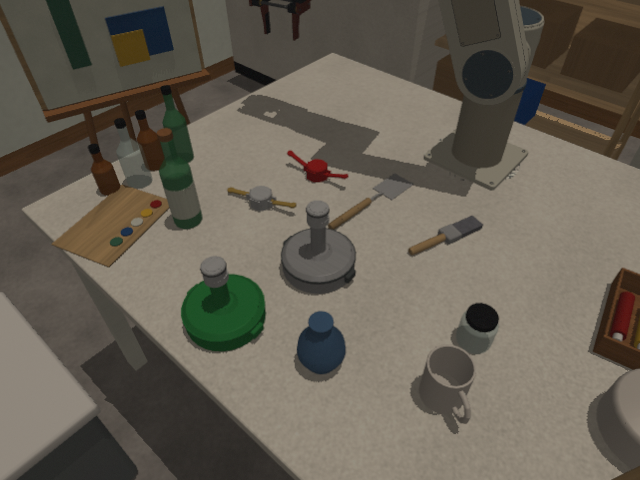

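View pics/top.png

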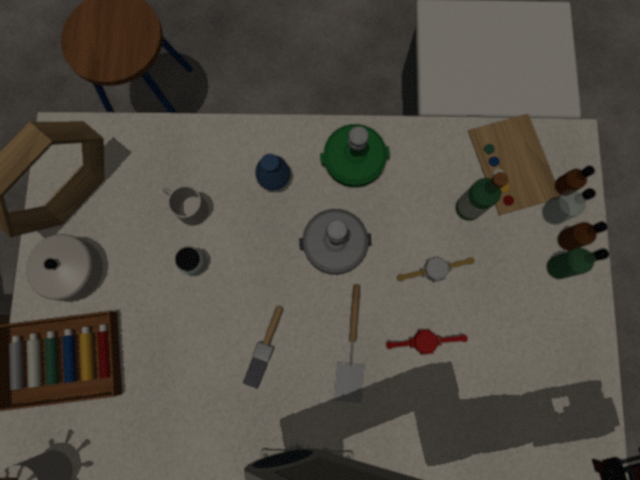

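The cap candidates in the top view are aluminium with brass arms (437,268) and red (426,341). The tanks are steel (337,240) and green (355,155). I choose the aluminium/brass cap and the steel tank, and will check that in a crop while measuring.

```bash
python3 - <<'E'
from h import *
b=pickle.load(open('top.pkl','rb'));a=pickle.load(open('scene.pkl','rb'))
def brass(c,roi):
    x0,y0,x1,y1=roi; hsv=cv2.cvtColor(c['image'],cv2.COLOR_RGB2HSV)
    m=cv2.inRange(hsv,(12,110,60),(30,255,255)); k=np.zeros_like(m);k[y0:y1,x0:x1]=m[y0:y1,x0:x1];return k
for n,c,roi in(('top',b,(385,245,490,295)),('scene',a,(220,180,300,215))):
    k=brass(c,roi); nn,l,s,ce=cv2.connectedComponentsWithStats(k)
    for i in range(1,nn):
        if s[i,4]>8: print(n,s[i],ce[i])
# tips -> plane z~42 ; cap top
for u,v in((437,268),(338,231),(337,240),(358,137),(310,240)): print(u,v,dep(b,u,v))
# depth clouds in top
def cloud(c,roi):
    x0,y0,x1,y1=roi
    uv=np.array([(u,v) for v in range(y0,y1) for u in range(x0,x1)],float)
    p=cv2.undistortPoints(uv[:,None],np.array(c['intrinsics'],float),np.array(c['dist_coeffs'],float))[:,0]
    d=c['depth'][y0:y1,x0:x1].reshape(-1,1); P=np.c_[p,np.ones(len(p))]*d
    T=np.array(c['T']); return (P@T[:3,:3].T+T[:3,3])[d[:,0]>0]
for n,c,r1,r2 in(('top',b,(415,250,460,290),(318,212,360,252)),('scene',a,(245,180,278,215),(300,195,335,225))):
    P=cloud(c,r1);Q=P[(P[:,2]>32)&(P[:,2]<46)];print(n,'cap',len(Q),Q.mean(0),Q.min(0),Q.max(0))
    P=cloud(c,r2);
    z=P[:,2]; print(np.percentile(z,[50,80,90,95,99,100])); top=np.percentile(z,97);Q=P[z>top-6];print('adaptor',len(Q),np.median(Q,0),Q.min(0),Q.max(0))
    print(c['T'][:3,3] if hasattr(c['T'],'shape') else c['T'])
i=np.hstack([cv2.resize(b['image'][205:300,300:490],None,fx=4,fy=4,interpolation=cv2.INTER_CUBIC)])
i2=cv2.resize(a['image'][170:295,220:410],None,fx=4,fy=4,interpolation=cv2.INTER_CUBIC)
cv2.imwrite('pics/crop.png',cv2.resize(np.vstack([i,i2]),None,fx=.68,fy=.68)[:,:,::-1])
E
```

```text
top [449 258  25   9 101] [462.11881188 262.25742574]
top [398 270  27  10 110] [410.82727273 274.65454545]
scene [228 188  20   7  72] [236.23611111 191.01388889]
scene [271 199  25   9  92] [283.68478261 203.30434783]
437 268 [ 538.99260443 -304.55556483   37.51668979]
338 231 [597.33857793 -60.36453459 176.2304254 ]
337 240 [578.46840488 -58.57224413 170.10460353]
358 137 [ 821.05809848 -104.15913838  163.21304425]
310 240 [601.41224322   3.96343468  43.79939068]
top cap 384 [ 538.34572488 -304.06193399   37.47522012] [ 507.64512928 -329.56281674   32.0291398 ] [ 566.51440478 -278.15285356   44.06780022]
[ 51.60569298 167.55093954 174.87644449 176.28291464 178.63535532
 181.62798674]
adaptor 313 [599.94105351 -58.02668027 175.00404089] [578.18401607 -80.17180285 171.08064216] [622.46933806 -36.27776781 181.62798674]
[ 367.07710771  -29.83132414 1278.73739071]
scene cap 280 [ 540.3184015  -302.28814019   37.05146938] [ 509.45996811 -330.79675115   32.01683967] [ 568.06228121 -276.52975556   42.29081224]
[ 14.71772766 173.94253766 175.29284495 175.8755418  176.88790283
 178.21766351]
adaptor 284 [602.51400424 -54.90092392 174.72789974] [578.29739069 -77.39944215 170.38217145] [622.41829844 -34.96422456 178.21766351]
[1115.38937595  413.391305    793.37449346]
```

View pics/crop.png

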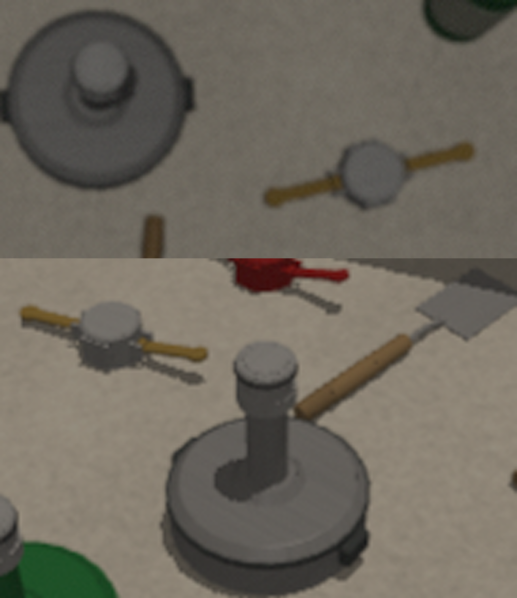

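```bash
cat >> h.py <<'E'
from scipy.spatial.transform import Rotation as R
def go(p,yaw=None):
    o=readout.get_obs(); r=R.from_quat(o['ee_rot']).as_matrix(); s=r.T@(np.array(p)-o['tool_pos'])/10
    y=np.arctan2(r[1,0],r[0,0]); roll=0 if yaw is None else -((yaw-y+np.pi)%(2*np.pi)-np.pi)
    print('tcp',o['tool_pos'].round(1),'yaw',y.round(4),'tilt',r[:,2].round(4),'shift cm',s.round(3),'roll',round(roll,4),'F',o['ft_force'].round(2),'gap',round(o['finger_gap'],1),'t',o['t'],'q',o['qpos'].round(2))
E
python3 - <<'E'
from h import *
b=pickle.load(open('top.pkl','rb'));a=pickle.load(open('scene.pkl','rb'))
for c,p,q in((b,(462.12,262.26),(410.83,274.65)),(a,(236.24,191.01),(283.68,203.3))):
    P=onz(c,*p,33);Q=onz(c,*q,33);print(P,Q,(P+Q)/2,np.arctan2(*(P-Q)[1::-1]))
go((539,-303,222),-1.337+np.pi)
E
```

```text
[ 554.75258291 -366.94499095   33.        ] [ 522.26990519 -241.85689612   33.        ] [ 538.51124405 -304.40094354   33.        ] -1.316729517734749
[ 570.36739947 -358.04680962   33.        ] [ 525.47555079 -236.50179706   33.        ] [ 547.92147513 -297.27430334   33.        ] -1.216994062947807
tcp [ 147.7 -606.8  222. ] yaw 0.2388 tilt [-3.0e-04  1.3e-03 -1.0e+00] shift cm [ 4.5201e+01 -2.0262e+01  2.8000e-02] roll -1.5658 F [-0.06 -0.81  0.62] gap 87.6 t 0.1 q [-1.35  0.42  1.63 -0.    1.09 -0.02]
```

Call:
{"op": "apply_moves", "data": {"moves": [[-1, 4, -1.8, 0, -0.12], [-1, 8, -3.6, 0, -0.24], [-1, 12, -5.4, 0, -0.36], [-1, 16, -7.2, 0, -0.48], [-1, 20, -9, 0, -0.6], [-1, 24, -10.8, 0, -0.72], [-1, 28, -12.6, 0, -0.84], [-1, 32, -14.4, 0, -0.96]]}}

```text
t: 0.77
tool_pos: [412.0, -400.8, 222.5]
ee_rot: [0.824, 0.567, -0.0, -0.0]
ft_force: [1.7, -0.6, 0.4]
finger_gap: 88.0
```

```bash
python3 -c "
from h import *
go((539,-303,222),1.84)"
```

```text
tcp [ 412.  -400.8  222.5] yaw 1.2047 tilt [-4.e-04  3.e-04 -1.e+00] shift cm [13.675  8.358  0.046] roll -0.6353 F [ 1.75 -0.56  0.44] gap 88.0 t 0.7667 q [-0.79  0.35  1.74 -0.    1.05 -0.43]
```

Call:
{"op": "apply_moves", "data": {"moves": [[-1, 3.4, 2.1, 0, -0.12], [-1, 6.8, 4.2, 0, -0.24], [-1, 10.2, 6.3, 0, -0.36], [-1, 13.6, 8.3, 0, -0.48], [-1, 13.6, 8.3, 0, -0.6], [-1, 13.6, 8.3, 0, -0.635], [-1, 13.6, 8.3, 0, -0.635], [-1, 13.6, 8.3, 0, -0.635]]}}

```text
t: 1.43
tool_pos: [537.4, -305.6, 222.3]
ee_rot: [0.609, 0.793, -0.0, -0.0]
ft_force: [0.6, 0.3, 0.0]
finger_gap: 87.8
```

```bash
python3 - <<'E'
from h import *
go((539,-303,222),1.84)
w=snap('wrist','w1'); print(w['T'])
E
```

```text
tcp [ 537.4 -305.6  222.3] yaw 1.8325 tilt [-7.e-04  4.e-04 -1.e+00] shift cm [0.213 0.222 0.026] roll -0.0075 F [0.57 0.35 0.01] gap 87.8 t 1.4333 q [-0.54  0.41  1.65 -0.    1.08 -0.8 ]
[[ 9.65927257e-01  2.47235851e-01  7.65438968e-02  5.15756921e+02]
 [ 2.58806494e-01 -9.20483703e-01 -2.92795066e-01 -2.24136013e+02]
 [-1.93202765e-03  3.02628792e-01 -9.53106543e-01  3.83912396e+02]
 [ 0.00000000e+00  0.00000000e+00  0.00000000e+00  1.00000000e+00]]
```

View pics/w1.png

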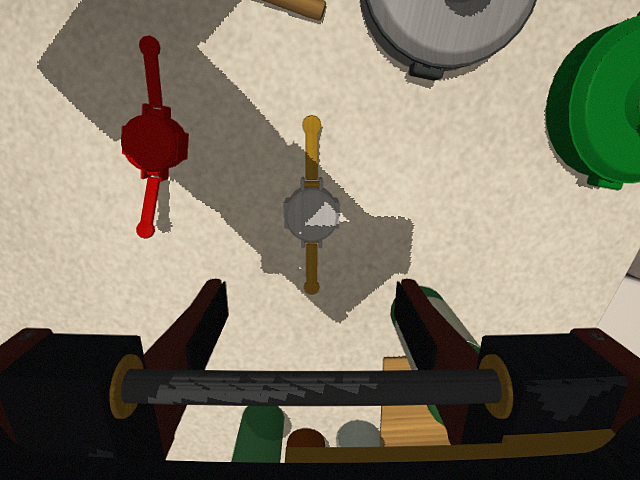

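```bash
python3 - <<'E'
from h import *
w=pickle.load(open('w1.pkl','rb')); hsv=cv2.cvtColor(w['image'],cv2.COLOR_RGB2HSV)
m=cv2.inRange(hsv,(12,130,50),(32,255,255)); 
A=[]
for y0,y1 in((100,190),(235,300)):
    k=m.copy();k[:y0]=0;k[y1:]=0;k[:,:290]=0;k[:,335:]=0
    v,u=np.nonzero(k); print(len(u),u.min(),u.max(),v.min(),v.max())
    s=v<v.min()+15 if y0==100 else v>v.max()-15
    A.append((u[s].mean(),v.min()+8.5 if y0==100 else v.max()-7.5))
P,Q=[onz(w,*a,39.) for a in A]; print(A,P,Q,(P+Q)/2,np.linalg.norm(P-Q),np.arctan2(*(P-Q)[1::-1]))
# cap top: depth cloud
x0,y0,x1,y1=270,175,355,260
uv=np.array([(u,v) for v in range(y0,y1) for u in range(x0,x1)],float)
C=np.array([dep(w,u,v) for u,v in uv]); s=(C[:,2]>35)&(C[:,2]<41); 
C=C[s]; 
hull=cv2.convexHull(C[:,:2].astype(np.float32))
print(len(C),C.mean(0),C.min(0),C.max(0),cv2.minEnclosingCircle(hull))
E
```

```text
930 303 320 115 187
591 304 319 241 294
[(np.float64(311.37280701754383), np.float64(123.5)), (np.float64(311.34594594594597), np.float64(286.5))] [ 514.06804213 -218.28744079   39.        ] [ 558.03491348 -382.17686986   39.        ] [ 536.0514778  -300.23215532   39.        ] 169.68450353116162 1.8328964551404778
2095 [ 537.23202057 -305.95220754   37.37517591] [ 509.88296976 -334.40364346   35.00250823] [ 565.01340015 -279.06803863   39.91845427] ((537.6026000976562, -306.7471618652344), 27.78171157836914)
```

```bash
python3 -c "
from h import *
go((601,-57,360),1.8325)"
```

```text
tcp [ 537.3 -305.9  222.4] yaw 1.8319 tilt [-5.e-04  3.e-04 -1.e+00] shift cm [ 22.41   12.577 -13.755] roll -0.0006 F [-0.54 -0.04  0.29] gap 87.6 t 1.4833 q [-0.54  0.41  1.65  0.    1.08 -0.8 ]
```

Call:
{"op": "apply_moves", "data": {"moves": [[-1, 2.8, 1.6, -2, 0], [-1, 5.6, 3.2, -4, 0], [-1, 8.4, 4.8, -6, 0], [-1, 11.2, 6.4, -8, 0], [-1, 14, 8, -10, 0], [-1, 16.8, 9.6, -12, 0], [-1, 19.6, 11.2, -13.75, 0], [-1, 22.4, 12.6, -13.75, 0]]}}

```text
t: 2.15
tool_pos: [602.8, -56.2, 364.5]
ee_rot: [0.609, 0.793, 0.002, 0.003]
ft_force: [0.1, 0.0, -0.1]
finger_gap: 87.8
```

Call:
{"op": "apply_moves", "data": {"moves": [[-1, 0, 0, 0, 0], [-1, 0, 0, 0, 0], [-1, 0, 0, 0, 0]]}}

```text
t: 2.4
tool_pos: [600.5, -57.6, 359.7]
ee_rot: [0.609, 0.793, -0.0, -0.0]
ft_force: [-0.1, -0.6, -0.1]
finger_gap: 87.6
```

```bash
python3 - <<'E'
from h import *
go((601,-57,360),1.8325)
w=snap('wrist','w2')
i=w['image'][130:310,220:400]; cv2.imwrite('pics/w2c.png',cv2.resize(i,None,fx=3,fy=3)[:,:,::-1])
E
```

```text
tcp [600.5 -57.6 359.7] yaw 1.8329 tilt [-9.e-04 -3.e-04 -1.e+00] shift cm [ 0.041  0.059 -0.026] roll 0.0004 F [-0.06 -0.59 -0.07] gap 87.6 t 2.4 q [-0.12  0.27  1.53 -0.    1.34 -0.38]
```

View pics/w2c.png

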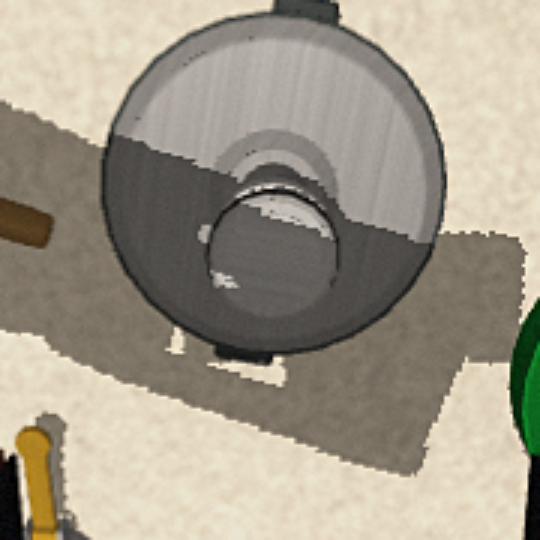

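```bash
python3 - <<'E'
from h import *
for n,z0 in(('w1',37.4),('w2',None)):
    w=pickle.load(open(n+'.pkl','rb'))
    C=[];U=[]
    for v in range(165,265):
        for u in range(265,360):
            p=dep(w,u,v); C.append(p);U.append((u,v))
    C=np.array(C);U=np.array(U,np.float32)
    if z0 is None:
        zz=C[C[:,2]>140][:,2]; h,e=np.histogram(zz,40); z0=e[h.argmax()]; z0=np.median(zz[abs(zz-z0)<4]); print('topz',z0)
    s=abs(C[:,2]-z0)<4; 
    m=np.zeros((480,640),np.uint8); m[U[s,1].astype(int),U[s,0].astype(int)]=255
    m=cv2.morphologyEx(m,cv2.MORPH_OPEN,np.ones((5,5)))
    ct=max(cv2.findContours(m,0,2)[0],key=cv2.contourArea); e=cv2.fitEllipse(ct); print(n,e, onz(w,*e[0],z0), C[s].mean(0))
E
```

```text
w1 ((310.80535888671875, 215.53482055664062), (51.42621612548828, 52.03327941894531), 112.94188690185547) [ 536.93921797 -305.74196139   37.4       ] [ 537.18230702 -305.8389785    37.25618263]
topz 169.10353563106793Traceback (most recent call last):
  File "<stdin>", line 14, in <module>
ValueError: max() iterable argument is empty
```

```bash
python3 - <<'E'
from h import *
w=pickle.load(open('w2.pkl','rb'))
U=np.array([(u,v) for v in range(165,265) for u in range(265,360)])
C=np.array([dep(w,u,v) for u,v in U]); 
q=np.hypot(U[:,0]-311,U[:,1]-214.5)<15; Z=C[q,2]; z0=np.median(Z); print(np.percentile(Z,[5,25,50,75,95]))
s=C[:,2]>140
m=np.zeros((480,640),np.uint8); m[U[s,1],U[s,0]]=255
m=cv2.morphologyEx(m,cv2.MORPH_OPEN,np.ones((3,3)))
for ct in cv2.findContours(m,0,2)[0]:
    if len(ct)>20: e=cv2.fitEllipse(ct); print(e,onz(w,*e[0],z0))
print(C[C[:,2]>z0-5].mean(0))
# ellipse from dark edges in image
g=cv2.cvtColor(w['image'],cv2.COLOR_RGB2GRAY); 
print(g[214,280:345]); print(g[185:245,311])
E
```

```text
[173.61468558 174.32416373 174.85485439 175.34693876 176.05368414]
((310.34228515625, 213.08486938476562), (43.050209045410156, 46.54179763793945), 179.00570678710938) [598.89515936 -55.41713456 174.85485439]
[599.00501809 -56.01867006 182.27337116]
[ 76  81  80  77  77  79  83  81  49  35  86  94  95  95  89  95  96  94
  98  98  98 100  97 101  99  96  95  98  96  93  97  94  99  98  99 101
  97  98  96 101  97  99 100  99 100  95  95  96  92  94  94  96  39  65
  81  78  80  80  76  78  74  75  82  82  78]
[ 67  71  73  74  84  92 194 146   8  28 153 144 183 200 195 167 178 210
  81  92  94  96  98 103  98  95  96  99  95  94  97  96  97  95  97  96
  91  93  93  98  99  97  90  91  93  94  93  96  94  94  87  79  73  81
  78  78  82  75  71  67]
```

```bash
python3 - <<'E'
from h import *
w=pickle.load(open('w2.pkl','rb'))
print(onz(w,310.5,214.6,174), w['T'][:3,3])
go((537.1,-305.8,225),1.833)
E
```

```text
[599.51540606 -57.11636732 174.        ] [578.87356351  24.06029552 521.34071125]
tcp [600.5 -58.  359.7] yaw 1.8321 tilt [-1.e-03 -2.e-04 -1.e+00] shift cm [-22.303 -12.512  13.477] roll -0.0009 F [-0.53 -0.64  0.16] gap 87.8 t 2.45 q [-0.12  0.27  1.53 -0.    1.34 -0.38]
```

Call:
{"op": "apply_moves", "data": {"moves": [[-1, -2.8, -1.6, 2, 0], [-1, -5.6, -3.2, 4, 0], [-1, -8.4, -4.8, 6, 0], [-1, -11.2, -6.4, 8, 0], [-1, -14, -8, 10, 0], [-1, -16.8, -9.5, 12, 0], [-1, -19.6, -11, 13.5, 0], [-1, -22.3, -12.5, 13.5, 0]]}}

```text
t: 3.12
tool_pos: [534.8, -306.6, 221.1]
ee_rot: [0.609, 0.793, -0.0, -0.003]
ft_force: [-0.2, 0.2, 0.3]
finger_gap: 88.0
```

Call:
{"op": "apply_moves", "data": {"moves": [[-1, 0, 0, 0, 0], [-1, 0, 0, 3, 0], [-1, 0, 0, 6, 0], [-1, 0, 0, 9, 0], [-1, 0, 0, 11, 0], [-1, 0, 0, 13, 0], [-1, 0, 0, 13, 0], [-1, 0, 0, 13, 0]]}}

```text
t: 3.78
tool_pos: [537.2, -304.9, 94.4]
ee_rot: [0.609, 0.793, -0.0, -0.001]
ft_force: [-0.7, -0.3, -0.3]
finger_gap: 87.9
```

```bash
python3 -c "
from h import *
go((537.1,-305.8,4),1.833)"
```

```text
tcp [ 537.2 -304.9   94.4] yaw 1.8323 tilt [-0.0021  0.0013 -1.    ] shift cm [-0.095 -0.019  9.041] roll -0.0007 F [-0.74 -0.25 -0.26] gap 87.9 t 3.7833 q [-0.54  0.58  1.72  0.    0.85 -0.8 ]
```

Call:
{"op": "apply_moves", "data": {"moves": [[-1, -0.05, 0, 3, 0], [-1, -0.1, 0, 6, 0], [-1, -0.1, 0, 8, 0], [-1, -0.1, 0, 8.8, 0], [-1, -0.1, 0, 8.8, 0], [-1, -0.1, 0, 8.8, 0]]}}

```text
t: 4.28
tool_pos: [539.4, -306.3, 8.5]
ee_rot: [0.608, 0.794, 0.0, 0.001]
ft_force: [-0.6, -0.7, -0.5]
finger_gap: 87.6
```

```bash
python3 -c "
from h import *
go((537.1,-305.8,5),1.833)"
```

```text
tcp [ 539.4 -306.3    8.5] yaw 1.8334 tilt [ 1.4e-03 -8.0e-04 -1.0e+00] shift cm [ 0.111 -0.205  0.353] roll 0.0004 F [-0.61 -0.73 -0.5 ] gap 87.6 t 4.2833 q [-0.54  0.71  1.73 -0.    0.7  -0.8 ]
```

Call:
{"op": "apply_moves", "data": {"moves": [[-1, 0, 0, 0.1, 0], [-1, 0, 0, 0.1, 0], [-1, 0, 0, 0.1, 0]]}}

```text
t: 4.53
tool_pos: [539.4, -306.1, 7.6]
ee_rot: [0.608, 0.794, 0.0, 0.001]
ft_force: [-0.7, 0.6, -0.5]
finger_gap: 87.8
```

```bash
python3 -c "
from h import *
go((537.1,-305.8,5),1.833)"
```

```text
tcp [ 539.4 -306.1    7.6] yaw 1.8338 tilt [ 0.0019 -0.0011 -1.    ] shift cm [ 0.093 -0.213  0.259] roll 0.0008 F [-0.7   0.65 -0.48] gap 87.8 t 4.5333 q [-0.54  0.71  1.73  0.    0.69 -0.8 ]
```

Call:
{"op": "apply_moves", "data": {"moves": [[-1, 0.1, -0.2, 0.1, 0], [-1, 0.1, -0.2, 0.1, 0], [1, 0.1, -0.2, 0.1, 0], [1, 0.1, -0.2, 0.1, 0], [1, 0.1, -0.2, 0.1, 0], [1, 0.1, -0.2, 0.1, 0], [1, 0.1, -0.2, 0.1, 0], [1, 0.1, -0.2, 0.1, 0]]}}

```text
t: 5.2
tool_pos: [536.6, -305.2, 5.1]
ee_rot: [0.608, 0.794, 0.0, 0.0]
ft_force: [0.7, 0.4, -0.9]
finger_gap: 57.8
```

```bash
python3 -c "
from h import *
go((537.1,-305.8,5),1.833)"
```

```text
tcp [ 536.6 -305.2    5.1] yaw 1.8338 tilt [ 3.e-04 -0.e+00 -1.e+00] shift cm [-0.072  0.037  0.015] roll 0.0008 F [ 0.66  0.38 -0.93] gap 57.8 t 5.2 q [-0.54  0.71  1.74  0.    0.69 -0.8 ]
```

Call:
{"op": "apply_moves", "data": {"moves": [[1, 0, 0, -1, 0], [1, 0, 0, -3, 0], [1, 0, 0, -6, 0], [1, 0, 0, -9.5, 0], [1, 0, 0, -13, 0], [1, 0, 0, -17, 0], [1, 0, 0, -20, 0], [1, 0, 0, -22, 0]]}}

```text
t: 5.87
tool_pos: [536.8, -305.5, 229.2]
ee_rot: [0.608, 0.794, 0.0, 0.002]
ft_force: [0.1, -0.8, -4.5]
finger_gap: 57.5
```

Call:
{"op": "apply_moves", "data": {"moves": [[1, 0, 0, 0, 0], [1, 0, 0, 0, 0]]}}

```text
t: 6.03
tool_pos: [536.2, -305.2, 225.8]
ee_rot: [0.608, 0.794, 0.0, 0.001]
ft_force: [-0.1, -0.4, -5.2]
finger_gap: 57.9
```

```bash
python3 -c "
from h import *
go((599.4,-56.3,225),1.833)"
```

```text
tcp [ 536.2 -305.2  225.8] yaw 1.8338 tilt [ 1.1e-03 -7.0e-04 -1.0e+00] shift cm [22.387 12.569  0.069] roll 0.0008 F [-0.08 -0.39 -5.16] gap 57.9 t 6.0333 q [-0.54  0.41  1.65 -0.    1.09 -0.8 ]
```

Call:
{"op": "apply_moves", "data": {"moves": [[1, 2, 1.1, 0, 0], [1, 5, 2.8, 0, 0], [1, 8.2, 4.6, 0, 0], [1, 11.4, 6.4, 0, 0], [1, 14.6, 8.2, 0, 0], [1, 17.8, 10, 0, 0], [1, 20.6, 11.6, 0, 0], [1, 22.4, 12.6, 0, 0]]}}

```text
t: 6.7
tool_pos: [598.4, -52.9, 222.0]
ee_rot: [0.608, 0.794, -0.001, -0.002]
ft_force: [0.3, -0.5, -4.1]
finger_gap: 57.7
```

Call:
{"op": "apply_moves", "data": {"moves": [[1, 0, 0, 0, 0], [1, 0, 0, 0, 0], [1, 0, 0, 1, 0], [1, 0, 0, 2, 0], [1, 0, 0, 2.5, 0], [1, 0, 0, 3, 0], [1, 0, 0, 3, 0], [1, 0, 0, 3, 0]]}}

```text
t: 7.37
tool_pos: [599.5, -56.7, 194.7]
ee_rot: [0.609, 0.793, -0.0, -0.0]
ft_force: [0.2, 0.4, -4.5]
finger_gap: 57.8
```

```bash
python3 -c "
from h import *
go((599.4,-56.3,188),1.833)
a=snap('scene','s2');b=snap('wrist','w3');i=a['image'][150:300,220:420]
cv2.imwrite('pics/s2c.png',np.hstack([cv2.resize(i,(540,405)),cv2.resize(b['image'][100:400,200:400],(260,390)).copy()[:405] if 0 else np.pad(cv2.resize(b['image'][100:400,200:400],(260,390)),((0,15),(0,0),(0,0)))])[:,:,::-1])"
```

```text
tcp [599.5 -56.7 194.7] yaw 1.833 tilt [-9.e-04  1.e-04 -1.e+00] shift cm [ 0.038 -0.002  0.668] roll 0.0 F [ 0.18  0.42 -4.54] gap 57.8 t 7.3667 q [-0.11  0.42  1.7  -0.    1.02 -0.38]
```

View pics/s2c.png

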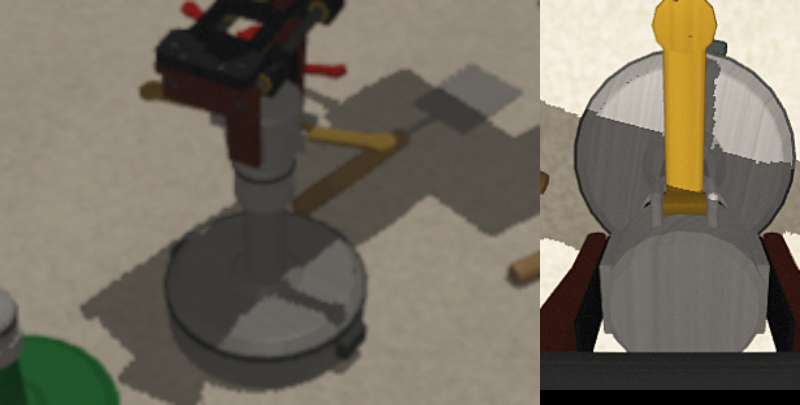

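The cap is held level just above the adaptor (scene crop 265,180) with both arms open and looks well centred. Lowering it now.

Call:
{"op": "apply_moves", "data": {"moves": [[1, 0, 0, 0.3, 0], [1, 0, 0, 0.6, 0], [1, 0, 0, 0.9, 0], [1, 0, 0, 1.1, 0], [1, 0, 0, 1.3, 0], [1, 0, 0, 1.5, 0], [1, 0, 0, 1.5, 0]]}}

```text
t: 8.05
tool_pos: [599.5, -56.1, 179.7]
ee_rot: [0.608, 0.794, -0.0, -0.0]
ft_force: [0.1, 0.0, -3.4]
finger_gap: 57.9
```

Call:
{"op": "apply_moves", "data": {"moves": [[1, 0, 0, 0.1, 0], [1, 0, 0, 0.2, 0], [1, 0, 0, 0.3, 0], [1, 0, 0, 0.3, 0]]}}

```text
t: 8.38
tool_pos: [599.7, -56.1, 177.0]
ee_rot: [0.608, 0.794, -0.0, -0.0]
ft_force: [0.4, -0.4, -5.0]
finger_gap: 58.0
```

Call:
{"op": "apply_moves", "data": {"moves": [[1, 0, 0, 0.1, 0], [1, 0, 0, 0.2, 0], [1, 0, 0, 0.3, 0], [1, 0, 0, 0.3, 0]]}}

```text
t: 8.72
tool_pos: [600.1, -56.5, 174.7]
ee_rot: [0.608, 0.794, 0.0, 0.001]
ft_force: [-1.2, -1.8, 0.1]
finger_gap: 57.5
```

Call:
{"op": "apply_moves", "data": {"moves": [[1, 0, 0, 0.1, 0], [1, 0, 0, 0.2, 0], [1, 0, 0, 0.3, 0], [1, 0, 0, 0.3, 0]]}}

```text
t: 9.05
tool_pos: [600.3, -56.3, 171.7]
ee_rot: [0.608, 0.794, 0.0, 0.001]
ft_force: [-1.3, -1.6, 2.8]
finger_gap: 57.8
```

Call:
{"op": "apply_moves", "data": {"moves": [[1, 0, 0, 0.1, 0], [1, 0, 0, 0.2, 0], [1, 0, 0, 0.3, 0], [1, 0, 0, 0.3, 0]]}}

```text
t: 9.38
tool_pos: [600.1, -56.2, 167.9]
ee_rot: [0.608, 0.794, 0.0, 0.0]
ft_force: [0.7, -1.8, -0.2]
finger_gap: 58.2
```

Call:
{"op": "apply_moves", "data": {"moves": [[1, 0, 0, 0.1, 0], [1, 0, 0, 0.2, 0], [1, 0, 0, 0.3, 0], [1, 0, 0, 0.4, 0], [1, 0, 0, 0.5, 0], [1, 0, 0, 0.5, 0]]}}

```text
t: 9.88
tool_pos: [599.9, -56.2, 162.7]
ee_rot: [0.608, 0.794, 0.0, 0.0]
ft_force: [2.6, -1.9, -0.9]
finger_gap: 58.0
```

Call:
{"op": "apply_moves", "data": {"moves": [[1, 0, 0, 0.1, 0], [1, 0, 0, 0.2, 0], [1, 0, 0, 0.3, 0], [1, 0, 0, 0.4, 0], [1, 0, 0, 0.5, 0], [1, 0, 0, 0.5, 0]]}}

```text
t: 10.38
tool_pos: [599.9, -56.2, 157.9]
ee_rot: [0.608, 0.794, 0.0, 0.0]
ft_force: [1.2, -2.8, 1.3]
finger_gap: 57.8
```

Call:
{"op": "apply_moves", "data": {"moves": [[1, 0, 0, 0.1, 0], [1, 0, 0, 0.2, 0], [1, 0, 0, 0.3, 0], [1, 0, 0, 0.3, 0]]}}

```text
t: 10.72
tool_pos: [599.8, -56.2, 154.8]
ee_rot: [0.608, 0.794, 0.0, 0.0]
ft_force: [2.5, -2.0, -0.5]
finger_gap: 57.9
```

Call:
{"op": "apply_moves", "data": {"moves": [[1, 0, 0, 0.1, 0], [1, 0, 0, 0.2, 0], [1, 0, 0, 0.3, 0], [1, 0, 0, 0.3, 0]]}}

```text
t: 11.05
tool_pos: [599.8, -56.1, 151.8]
ee_rot: [0.608, 0.794, 0.0, -0.0]
ft_force: [2.9, -2.3, -0.3]
finger_gap: 57.6
```

Call:
{"op": "apply_moves", "data": {"moves": [[1, 0, 0, 0.1, 0], [1, 0, 0, 0.1, 0]]}}

```text
t: 11.22
tool_pos: [599.8, -56.1, 150.9]
ee_rot: [0.608, 0.794, -0.0, 0.0]
ft_force: [2.2, -2.6, -0.0]
finger_gap: 57.6
```

Call:
{"op": "apply_moves", "data": {"moves": [[1, 0, 0, 0.1, 0], [1, 0, 0, 0.1, 0]]}}

```text
t: 11.38
tool_pos: [599.8, -56.1, 149.9]
ee_rot: [0.608, 0.794, 0.0, -0.0]
ft_force: [2.4, -2.0, -1.2]
finger_gap: 57.7
```

Call:
{"op": "apply_moves", "data": {"moves": [[1, 0, 0, 0.07, 0], [1, 0, 0, 0.07, 0]]}}

```text
t: 11.55
tool_pos: [599.8, -56.2, 149.3]
ee_rot: [0.608, 0.794, -0.0, -0.0]
ft_force: [2.3, -2.2, -0.1]
finger_gap: 58.0
```

Call:
{"op": "apply_moves", "data": {"moves": [[1, 0, 0, 0.05, 0], [1, 0, 0, 0.05, 0]]}}

```text
t: 11.72
tool_pos: [599.8, -56.2, 148.9]
ee_rot: [0.608, 0.794, -0.0, -0.0]
ft_force: [2.0, -2.6, 1.6]
finger_gap: 57.9
```

Call:
{"op": "apply_moves", "data": {"moves": [[1, 0, 0, 0.05, 0], [1, 0, 0, 0.05, 0]]}}

```text
t: 11.88
tool_pos: [599.8, -56.1, 148.7]
ee_rot: [0.608, 0.794, 0.0, 0.0]
ft_force: [1.3, -2.3, 4.5]
finger_gap: 57.6
```

Call:
{"op": "apply_moves", "data": {"moves": [[1, 0, 0, 0.05, 0], [1, 0, 0, 0.05, 0]]}}

```text
t: 12.05
tool_pos: [599.9, -56.1, 148.6]
ee_rot: [0.608, 0.794, 0.0, 0.0]
ft_force: [-1.9, -2.7, 7.4]
finger_gap: 57.8
```

Call:
{"op": "apply_moves", "data": {"moves": [[1, 0, 0, 0.05, 0], [1, 0, 0, 0.05, 0]]}}

```text
t: 12.22
tool_pos: [599.9, -56.2, 148.5]
ee_rot: [0.608, 0.794, 0.0, 0.0]
ft_force: [-2.8, -2.2, 10.6]
finger_gap: 57.9
```

Call:
{"op": "apply_moves", "data": {"moves": [[1, 0, 0, 0.05, 0], [1, 0, 0, 0.1, 0], [1, 0, 0, 0.1, 0], [1, 0, 0, 0.1, 0], [1, 0, 0, 0.1, 0]]}}

```text
t: 12.63
tool_pos: [600.0, -56.2, 148.4]
ee_rot: [0.608, 0.794, 0.0, 0.0]
ft_force: [-4.9, -2.1, 17.5]
finger_gap: 57.5
```

```bash
python3 -c "
from h import *
go((599.8,-56.2,148.5),1.833)"
```

```text
tcp [600.  -56.2 148.4] yaw 1.8337 tilt [ 9.e-04 -1.e-04 -1.e+00] shift cm [ 0.005 -0.021 -0.009] roll 0.0007 F [-4.91 -2.1  17.51] gap 57.5 t 12.6333 q [-0.11  0.48  1.73 -0.    0.93 -0.38]
```

Home is felt: force rises 6 N/mm above the drag, at mouth z of about 143.3. Now relieve, open and lift off.

Call:
{"op": "apply_moves", "data": {"moves": [[1, 0, 0, -0.2, 0], [-1, 0, 0, -0.2, 0], [-1, 0, 0, -0.2, 0], [-1, 0, 0, -0.2, 0], [-1, 0, 0, -0.2, 0], [-1, 0, 0, -0.2, 0]]}}

```text
t: 13.13
tool_pos: [599.5, -55.9, 148.1]
ee_rot: [0.608, 0.794, -0.0, -0.0]
ft_force: [0.1, -0.7, -0.2]
finger_gap: 86.6
```

Call:
{"op": "apply_moves", "data": {"moves": [[-1, 0, 0, -1, 0], [-1, 0, 0, -3, 0], [-1, 0, 0, -5, 0], [-1, 0, 0, -6.5, 0], [1, 2, 0, -6.5, 0], [1, 5, 0, -6.5, 0], [1, 7.5, 0, -6.5, 0], [1, 8.5, 0, -6.5, 0]]}}

```text
t: 13.8
tool_pos: [576.9, 28.2, 214.3]
ee_rot: [0.608, 0.794, 0.0, -0.0]
ft_force: [-0.3, -0.3, -0.1]
finger_gap: 64.4
```

Call:
{"op": "apply_moves", "data": {"moves": [[1, 0, 0, 0, 0], [1, 0, 0, 0, 0], [1, 0, 0, 0, 0], [1, 0, 0, 0, 0]]}}

```text
t: 14.13
tool_pos: [578.1, 24.9, 213.6]
ee_rot: [0.609, 0.793, -0.0, 0.0]
ft_force: [1.3, -0.2, 0.2]
finger_gap: 38.0
```

```bash
cat >> h.py <<'E'
def arm(r,z,s=1,c=(600.1,-56.8)):
    go((c[0]-0.26*r*s,c[1]+0.966*r*s,z))
E
python3 -c "
from h import *
arm(83,190)
a=snap('scene','s3');cv2.imwrite('pics/s3c.png',cv2.resize(a['image'][130:300,220:420],(600,510))[:,:,::-1])"
```

```text
tcp [578.1  24.9 213.6] yaw 1.8327 tilt [ 2.e-04 -2.e-04 -1.e+00] shift cm [-1.560e-01 -2.000e-03  2.356e+00] roll 0 F [ 1.28 -0.18  0.18] gap 38.0 t 14.1333 q [ 0.02  0.37  1.74 -0.    1.03 -0.24]
```

View pics/s3c.png

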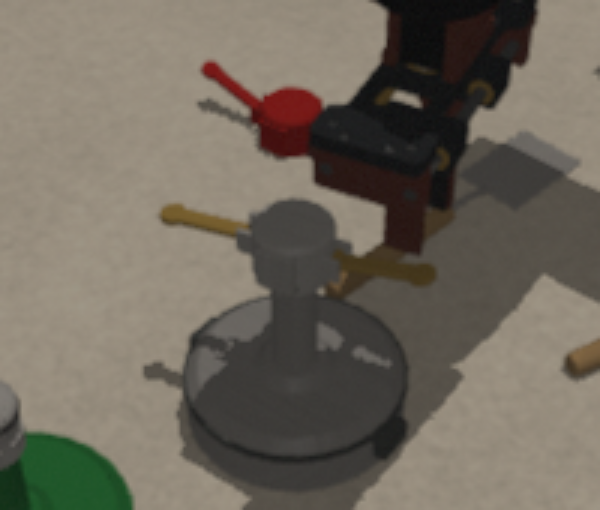

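Cap seated on the adaptor (crop 293,240) with both brass arms open; the gripper is over the right-hand arm. Shut the fingers and press down.

Call:
{"op": "apply_moves", "data": {"moves": [[1, 0, 0, 0, 0], [1, 0, 0, 0, 0], [1, 0, 0, 0.3, 0], [1, 0, 0, 0.6, 0], [1, 0, 0, 1, 0], [1, 0, 0, 1.5, 0], [1, 0, 0, 2, 0], [1, 0, 0, 2, 0]]}}

```text
t: 14.85
tool_pos: [576.9, 26.0, 192.1]
ee_rot: [0.608, 0.794, -0.001, -0.001]
ft_force: [0.7, -0.2, -0.1]
finger_gap: 0.6
```

Call:
{"op": "apply_moves", "data": {"moves": [[1, 0, 0, 0.3, 0], [1, 0, 0, 0.6, 0], [1, 0, 0, 0.9, 0], [1, 0, 0, 1.2, 0], [1, 0, 0, 1.5, 0], [1, 0, 0, 1.5, 0]]}}

```text
t: 15.35
tool_pos: [577.4, 25.9, 177.8]
ee_rot: [0.608, 0.794, -0.0, -0.0]
ft_force: [-0.5, 0.2, -0.1]
finger_gap: 0.3
```

```bash
python3 -c "
from h import *
arm(85,165)"
```

```text
tcp [577.4  25.9 177.8] yaw 1.8339 tilt [-8.e-04 -0.e+00 -1.e+00] shift cm [-0.076  0.042  1.282] roll 0 F [-0.46  0.23 -0.1 ] gap 0.3 t 15.35 q [ 0.02  0.41  1.77  0.    0.96 -0.24]
```

Call:
{"op": "apply_moves", "data": {"moves": [[1, 0, 0, 0.4, 0], [1, 0, 0, 0.8, 0], [1, 0, 0, 1.2, 0]]}}

```text
t: 15.6
tool_pos: [577.9, 26.1, 166.4]
ee_rot: [0.608, 0.794, 0.0, 0.0]
ft_force: [-0.3, 0.9, 2.1]
finger_gap: 0.4
```

```bash
python3 -c "
from h import *
arm(85,165)
a=snap('scene','s4');b=snap('wrist','w4')
cv2.imwrite('pics/s4c.png',np.hstack([cv2.resize(a['image'][150:290,240:400],(400,350)),cv2.resize(b['image'],(400,350))])[:,:,::-1])"
```

```text
tcp [577.9  26.1 166.4] yaw 1.8338 tilt [ 6.e-04  3.e-04 -1.e+00] shift cm [-0.081 -0.014  0.139] roll 0 F [-0.29  0.9   2.14] gap 0.4 t 15.6 q [ 0.02  0.43  1.78  0.    0.94 -0.24]
```

View pics/s4c.png

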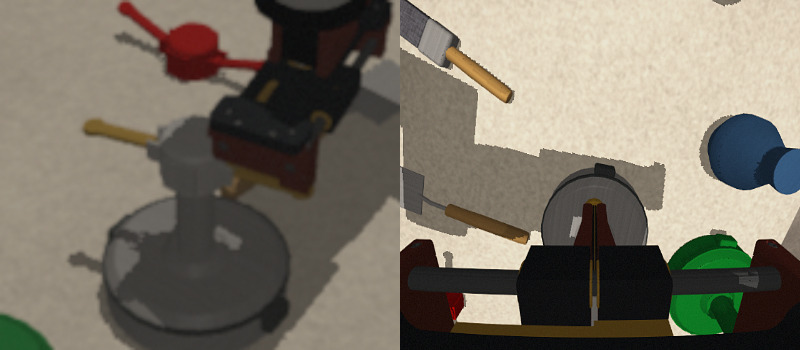

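Call:
{"op": "apply_moves", "data": {"moves": [[1, 0, 0, 0.5, 0], [1, 0, 0, 1, 0], [1, -0.05, 0, 1.5, 0], [1, -0.15, 0, 2.1, 0], [1, -0.25, 0, 2.75, 0], [1, -0.5, 0, 3.35, 0], [1, -0.8, 0, 3.9, 0]]}}

```text
t: 16.28
tool_pos: [579.7, 18.1, 126.7]
ee_rot: [0.608, 0.794, -0.0, -0.0]
ft_force: [0.9, 1.2, 2.9]
finger_gap: 0.3
```

```bash
python3 -c "
from h import *
arm(77.5,127)"
```

```text
tcp [579.7  18.1 126.7] yaw 1.8339 tilt [-4.e-04  1.e-04 -1.e+00] shift cm [-0.009  0.023 -0.033] roll 0 F [0.88 1.19 2.91] gap 0.3 t 16.2833 q [ 0.01  0.48  1.79  0.    0.86 -0.25]
```

Call:
{"op": "apply_moves", "data": {"moves": [[1, -0.3, 0, 0.3, 0], [1, -0.65, 0, 0.57, 0], [1, -1, 0, 0.82, 0], [1, -1.35, 0, 1.05, 0], [1, -1.35, 0, 1.05, 0]]}}

```text
t: 16.7
tool_pos: [582.9, 4.7, 116.2]
ee_rot: [0.608, 0.794, -0.0, -0.001]
ft_force: [-1.2, 1.1, -1.0]
finger_gap: 0.6
```

Call:
{"op": "apply_moves", "data": {"moves": [[1, -0.2, 0, 0.1, 0], [1, -0.4, 0, 0.2, 0], [1, -0.4, 0, 0.2, 0]]}}

```text
t: 16.95
tool_pos: [584.1, 1.1, 114.8]
ee_rot: [0.608, 0.794, -0.0, -0.0]
ft_force: [-1.2, 1.5, -1.5]
finger_gap: 0.8
```

```bash
python3 -c "
from h import *
arm(51.7,111.6)"
```

```text
tcp [584.1   1.1 114.8] yaw 1.8336 tilt [-5.e-04 -0.e+00 -1.e+00] shift cm [-0.83   0.037  0.317] roll 0 F [-1.21  1.47 -1.51] gap 0.8 t 16.95 q [-0.02  0.51  1.79 -0.    0.84 -0.28]
```

Call:
{"op": "apply_moves", "data": {"moves": [[1, -0.2, 0, 0.1, 0], [1, -0.4, 0, 0.2, 0], [1, -0.4, 0, 0.2, 0]]}}

```text
t: 17.2
tool_pos: [585.4, -2.9, 112.9]
ee_rot: [0.608, 0.794, -0.0, 0.0]
ft_force: [-1.2, 1.9, 0.6]
finger_gap: -0.0
```

Call:
{"op": "apply_moves", "data": {"moves": [[1, -0.2, 0, 0, 0], [1, -0.3, 0, 0, 0], [1, -0.3, 0, 0, 0]]}}

```text
t: 17.45
tool_pos: [586.1, -5.5, 112.9]
ee_rot: [0.608, 0.794, -0.0, -0.0]
ft_force: [-1.8, 3.2, -1.9]
finger_gap: 0.6
```

Call:
{"op": "apply_moves", "data": {"moves": [[1, -0.1, 0, 0, 0], [1, -0.2, 0, 0, 0], [1, -0.2, 0, 0, 0]]}}

```text
t: 17.7
tool_pos: [586.5, -7.4, 112.9]
ee_rot: [0.608, 0.794, -0.0, -0.0]
ft_force: [-1.3, 3.8, -2.6]
finger_gap: 0.2
```

Call:
{"op": "apply_moves", "data": {"moves": [[1, -0.1, 0, 0, 0], [1, -0.2, 0, 0, 0], [1, -0.2, 0, 0, 0]]}}

```text
t: 17.95
tool_pos: [587.1, -9.2, 112.8]
ee_rot: [0.608, 0.794, 0.0, -0.0]
ft_force: [-0.3, 4.3, -2.0]
finger_gap: 0.4
```

Call:
{"op": "apply_moves", "data": {"moves": [[1, -0.1, 0, 0, 0], [1, -0.2, 0, 0, 0], [1, -0.2, 0, 0, 0]]}}

```text
t: 18.2
tool_pos: [587.5, -11.1, 112.8]
ee_rot: [0.608, 0.794, -0.0, -0.0]
ft_force: [-2.0, 3.9, -3.0]
finger_gap: 0.2
```

Call:
{"op": "apply_moves", "data": {"moves": [[1, -0.1, 0, 0, 0], [1, -0.2, 0, 0, 0], [1, -0.2, 0, 0, 0]]}}

```text
t: 18.45
tool_pos: [587.6, -12.1, 112.4]
ee_rot: [0.608, 0.794, 0.0, -0.001]
ft_force: [-1.9, 8.7, -4.8]
finger_gap: 0.3
```

Call:
{"op": "apply_moves", "data": {"moves": [[1, -0.1, 0, 0, 0], [1, -0.15, 0, 0, 0], [1, -0.15, 0, 0, 0]]}}

```text
t: 18.7
tool_pos: [587.6, -12.7, 112.2]
ee_rot: [0.609, 0.794, 0.0, -0.002]
ft_force: [-2.8, 14.1, -6.1]
finger_gap: 0.3
```

Call:
{"op": "apply_moves", "data": {"moves": [[1, -0.1, 0, 0, 0], [1, -0.1, 0, 0, 0], [1, -0.1, 0, 0, 0]]}}

```text
t: 18.95
tool_pos: [587.6, -13.4, 111.9]
ee_rot: [0.608, 0.794, 0.0, -0.002]
ft_force: [-2.6, 15.1, -6.8]
finger_gap: 0.6
```

```bash
python3 -c "
from h import *
arm(46,112)
a=snap('scene','s5');b=snap('top','t5')
cv2.imwrite('pics/s5c.png',np.hstack([cv2.resize(a['image'][150:290,240:400],(400,350)),cv2.resize(b['image'][180:300,260:420],(400,350))])[:,:,::-1])"
```

```text
tcp [587.6 -13.4 111.9] yaw 1.8333 tilt [-0.0029  0.0032 -1.    ] shift cm [ 0.084  0.082 -0.007] roll 0 F [-2.62 15.09 -6.8 ] gap 0.6 t 18.95 q [-0.04  0.52  1.78  0.    0.85 -0.31]
```

View pics/s5c.png

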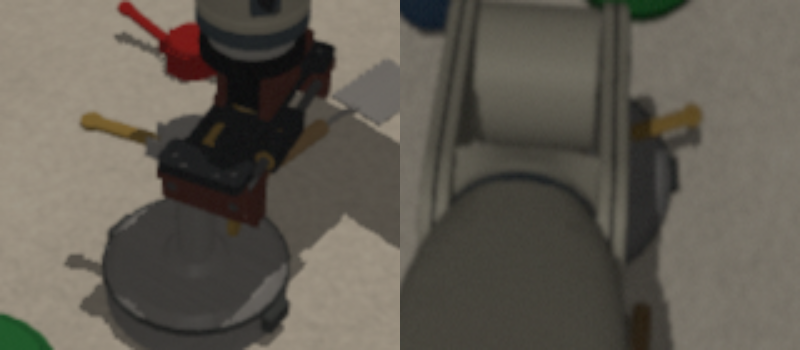

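Call:
{"op": "apply_moves", "data": {"moves": [[1, -0.1, 0, 0, 0], [1, -0.1, 0, 0, 0], [1, -0.1, 0, 0, 0]]}}

```text
t: 19.3
tool_pos: [587.6, -13.9, 111.7]
ee_rot: [0.609, 0.793, 0.001, -0.003]
ft_force: [-2.2, 17.5, -7.7]
finger_gap: 0.3
```

Call:
{"op": "apply_moves", "data": {"moves": [[1, -0.1, 0, 0, 0], [1, -0.1, 0, 0, 0], [1, -0.1, 0, 0, 0]]}}

```text
t: 19.55
tool_pos: [587.7, -14.2, 111.6]
ee_rot: [0.609, 0.793, 0.001, -0.003]
ft_force: [-1.4, 20.4, -7.8]
finger_gap: 0.7
```

Call:
{"op": "apply_moves", "data": {"moves": [[1, -0.1, 0, 0, 0], [1, -0.1, 0, 0, 0], [1, -0.1, 0, 0, 0]]}}

```text
t: 19.8
tool_pos: [587.7, -14.7, 111.5]
ee_rot: [0.609, 0.793, 0.001, -0.003]
ft_force: [-1.8, 22.0, -8.1]
finger_gap: 0.6
```

```bash
cat >> h.py <<'E'
def ang(c,roi,s=1,cc=(600.1,-56.8)):
    hsv=cv2.cvtColor(c['image'],cv2.COLOR_RGB2HSV); m=cv2.inRange(hsv,(12,90,40),(32,255,255))
    x0,y0,x1,y1=roi; v,u=np.nonzero(m[y0:y1,x0:x1]); u+=x0; v+=y0
    d=np.array([-.26,.966])*s; n=np.array([.966,.26])
    for vv in sorted(set(v)):
        uu=u[v==vv]
        def hit(x):
            o,r=ray(c,x,vv); t=((np.array(cc)-o[:2])@n)/(r[:2]@n); p=o+r*t; return p
        p=hit(uu.mean()); rr=(p[:2]-cc)@d
        print(vv,uu.min(),uu.max(),'r',rr.round(1),'z',p[2].round(1),'phi',np.degrees(np.arctan2(160.3-p[2],rr-30)).round(1))
E
python3 -c "
from h import *
a=snap('scene','s6'); ang(a,(322,225,350,260))"
```

```text
237 331 331 r 29.4 z 105.8 phi 90.7
238 331 334 r 32.8 z 104.4 phi 87.2
239 331 335 r 33.9 z 102.0 phi 86.1
240 330 334 r 31.7 z 98.1 phi 88.4
241 330 334 r 31.7 z 95.2 phi 88.5
242 330 333 r 30.6 z 91.8 phi 89.5
243 331 333 r 31.8 z 89.4 phi 88.5
```

Call:
{"op": "apply_moves", "data": {"moves": [[1, -0.1, 0, 0, 0], [1, -0.2, 0, 0, 0], [1, -0.2, 0, 0, 0], [1, -0.2, 0, 0, 0]]}}

```text
t: 20.18
tool_pos: [587.9, -15.2, 111.3]
ee_rot: [0.609, 0.793, 0.001, -0.004]
ft_force: [-3.1, 30.3, -8.5]
finger_gap: 0.5
```

Call:
{"op": "apply_moves", "data": {"moves": [[1, 0.5, 0, 0, 0], [1, 1.5, 0, 0, 0], [1, 3.5, 0, 0, 0], [1, 7, 0, 0, 0], [1, 10, 0, 0, 0], [1, 10, 0, 0, 0]]}}

```text
t: 20.68
tool_pos: [563.7, 79.3, 113.5]
ee_rot: [0.607, 0.795, 0.0, 0.0]
ft_force: [0.8, 0.2, -0.2]
finger_gap: 0.4
```

```bash
python3 -c "
from h import *
arm(146,112)
a=snap('scene','s7'); ang(a,(315,205,360,260))
b=snap('wrist','w7')
cv2.imwrite('pics/s7c.png',np.hstack([cv2.resize(a['image'][150:290,240:400],(400,350)),cv2.resize(b['image'],(400,350))])[:,:,::-1])"
```

```text
tcp [563.7  79.3 113.5] yaw 1.8367 tilt [ 0.0013  0.     -1.    ] shift cm [ 0.517 -0.024  0.153] roll 0 F [ 0.77  0.21 -0.17] gap 0.4 t 20.6833 q [ 0.12  0.49  1.83 -0.    0.82 -0.15]
205 357 359 r 83.4 z 213.3 phi -44.8
206 355 359 r 81.6 z 210.1 phi -44.0
207 354 359 r 80.7 z 207.3 phi -42.8
208 351 359 r 77.9 z 203.7 phi -42.2
209 350 359 r 77.0 z 200.9 phi -40.8
210 348 359 r 75.1 z 197.6 phi -39.6
211 347 358 r 73.2 z 194.4 phi -38.3
212 345 357 r 70.3 z 190.7 phi -37.0
213 332 356 r 63.6 z 185.4 phi -36.8
214 331 354 r 56.9 z 180.2 phi -36.5
215 331 353 r 55.3 z 177.0 phi -33.3
216 332 351 r 53.7 z 173.7 phi -29.5
217 338 350 r 56.4 z 172.2 phi -24.3
218 337 349 r 54.4 z 168.7 phi -19.1
219 334 347 r 49.2 z 164.0 phi -10.9
220 334 346 r 48.2 z 160.9 phi -2.0
221 334 344 r 46.1 z 157.4 phi 10.2
222 333 343 r 44.0 z 153.9 phi 24.6
223 333 341 r 42.0 z 150.3 phi 39.9
224 333 340 r 40.9 z 147.2 phi 50.2
225 329 339 r 35.6 z 142.2 phi 72.9
226 329 337 r 33.4 z 138.5 phi 81.1
227 329 335 r 31.3 z 134.9 phi 87.2
228 329 334 r 30.2 z 131.6 phi 89.6
229 331 334 r 32.4 z 129.8 phi 85.4
230 331 334 r 32.5 z 127.0 phi 85.8
231 331 334 r 32.5 z 124.2 phi 86.0
232 331 334 r 32.5 z 121.4 phi 86.3
233 331 334 r 32.6 z 118.6 phi 86.5
234 331 334 r 32.6 z 115.8 phi 86.6
235 331 334 r 32.6 z 113.0 phi 86.8
236 331 334 r 32.7 z 110.1 phi 86.9
237 331 335 r 33.8 z 107.8 phi 85.8
238 331 335 r 33.9 z 104.9 phi 86.0
239 331 335 r 33.9 z 102.0 phi 86.1
240 331 334 r 32.8 z 98.6 phi 87.4
241 331 334 r 32.9 z 95.7 phi 87.5
242 331 334 r 32.9 z 92.8 phi 87.5
243 332 333 r 32.9 z 89.9 phi 87.6
```

View pics/s7c.png

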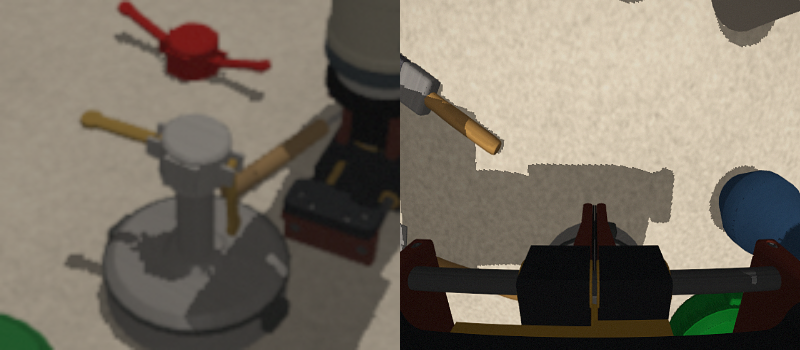

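Call:
{"op": "apply_moves", "data": {"moves": [[1, 0, 0, -3, 0], [1, 0, 0, -7, 0], [1, 0, 0, -10.5, 0], [1, -3.5, 0, -10.5, 0], [1, -7, 0, -10.5, 0], [1, -10.5, 0, -10.5, 0], [1, -14, 0, -10.5, 0], [1, -17.5, 0, -10.5, 0]]}}

```text
t: 21.45
tool_pos: [610.3, -96.5, 218.7]
ee_rot: [0.609, 0.793, 0.0, 0.001]
ft_force: [0.1, -0.2, -1.0]
finger_gap: 0.3
```

Call:
{"op": "apply_moves", "data": {"moves": [[1, -3, 0, 0, 0], [1, -5, 0, 0, 0], [1, -5.5, 0, 0, 0], [1, -5.5, 0, 0, 0], [1, -5.5, 0, 0, 0]]}}

```text
t: 21.87
tool_pos: [623.7, -146.6, 217.9]
ee_rot: [0.609, 0.793, -0.0, -0.0]
ft_force: [0.3, 0.0, 0.9]
finger_gap: 0.4
```

```bash
python3 -c "
from h import *
arm(85.5,166,-1)"
```

```text
tcp [ 623.7 -146.6  217.9] yaw 1.8323 tilt [-2.e-04 -0.e+00 -1.e+00] shift cm [0.728 0.057 5.191] roll 0 F [0.26 0.01 0.9 ] gap 0.4 t 21.8667 q [-0.25  0.45  1.6  -0.    1.09 -0.51]
```

Call:
{"op": "apply_moves", "data": {"moves": [[1, 0.5, 0, 0.6, 0], [1, 0.7, 0, 1.6, 0], [1, 0.7, 0, 2.4, 0], [1, 0.7, 0, 3.1, 0], [1, 0.7, 0, 3.8, 0], [1, 0.7, 0, 4.5, 0], [1, 0.7, 0, 5.2, 0], [1, 0.7, 0, 5.2, 0]]}}

```text
t: 22.53
tool_pos: [621.5, -139.0, 164.3]
ee_rot: [0.608, 0.794, -0.0, -0.001]
ft_force: [-1.3, -0.2, -0.8]
finger_gap: 0.4
```

Call:
{"op": "apply_moves", "data": {"moves": [[1, 0, 0, 0.5, 0], [1, 0, 0, 1, 0], [1, 0.05, 0, 1.5, 0], [1, 0.15, 0, 2.1, 0], [1, 0.25, 0, 2.75, 0], [1, 0.5, 0, 3.35, 0], [1, 0.8, 0, 3.9, 0]]}}

```text
t: 23.12
tool_pos: [620.0, -131.5, 126.4]
ee_rot: [0.608, 0.794, -0.0, 0.0]
ft_force: [0.0, 0.3, 3.7]
finger_gap: 0.6
```

```bash
python3 -c "
from h import *
arm(77.5,127,-1)"
```

```text
tcp [ 620.  -131.5  126.4] yaw 1.8337 tilt [ 0.e+00 -3.e-04 -1.e+00] shift cm [-0.02   0.021 -0.065] roll 0 F [0.01 0.32 3.74] gap 0.6 t 23.1167 q [-0.23  0.55  1.67 -0.    0.92 -0.49]
```

Call:
{"op": "apply_moves", "data": {"moves": [[1, 0.3, 0, 0.3, 0], [1, 0.65, 0, 0.57, 0], [1, 1, 0, 0.82, 0], [1, 1.35, 0, 1.05, 0], [1, 1.35, 0, 1.05, 0]]}}

```text
t: 23.53
tool_pos: [616.0, -117.7, 116.0]
ee_rot: [0.608, 0.794, -0.0, -0.0]
ft_force: [-0.7, -0.9, 1.1]
finger_gap: 0.4
```

Call:
{"op": "apply_moves", "data": {"moves": [[1, 0.2, 0, 0.1, 0], [1, 0.4, 0, 0.2, 0], [1, 0.6, 0, 0.3, 0], [1, 0.8, 0, 0.4, 0], [1, 0.8, 0, 0.4, 0]]}}

```text
t: 23.95
tool_pos: [614.4, -110.3, 112.4]
ee_rot: [0.608, 0.794, 0.0, -0.0]
ft_force: [-0.5, -1.0, 1.1]
finger_gap: 0.3
```

Call:
{"op": "apply_moves", "data": {"moves": [[1, 0.2, 0, 0, 0], [1, 0.4, 0, 0, 0], [1, 0.5, 0, 0, 0], [1, 0.5, 0, 0, 0]]}}

```text
t: 24.28
tool_pos: [613.8, -107.6, 112.1]
ee_rot: [0.608, 0.794, -0.001, 0.002]
ft_force: [2.6, -10.8, -4.3]
finger_gap: 0.3
```

```bash
python3 -c "
from h import *
arm(45.5,112,-1)"
```

```text
tcp [ 613.8 -107.6  112.1] yaw 1.8345 tilt [ 0.0016 -0.003  -1.    ] shift cm [ 0.709 -0.003  0.008] roll 0 F [  2.55 -10.83  -4.34] gap 0.3 t 24.2833 q [-0.19  0.56  1.7  -0.    0.88 -0.45]
```

Call:
{"op": "apply_moves", "data": {"moves": [[1, 0.1, 0, 0, 0], [1, 0.15, 0, 0, 0], [1, 0.15, 0, 0, 0]]}}

```text
t: 24.53
tool_pos: [613.8, -107.2, 112.1]
ee_rot: [0.608, 0.794, -0.001, 0.002]
ft_force: [3.2, -15.3, -6.7]
finger_gap: 0.4
```

Call:
{"op": "apply_moves", "data": {"moves": [[1, 0.1, 0, 0, 0], [1, 0.15, 0, 0, 0], [1, 0.15, 0, 0, 0]]}}

```text
t: 24.78
tool_pos: [613.7, -106.7, 112.0]
ee_rot: [0.608, 0.794, -0.001, 0.003]
ft_force: [4.9, -19.3, -8.8]
finger_gap: 0.6
```

```bash
python3 -c "
from h import *
arm(45.5,112,-1)
a=snap('scene','s8');b=snap('wrist','w8')
cv2.imwrite('pics/s8c.png',np.hstack([cv2.resize(a['image'][140:290,220:400],(480,400)),cv2.resize(b['image'][100:300,220:400],(320,356))[:400].copy() if 0 else np.pad(cv2.resize(b['image'][100:300,220:400],(320,356)),((0,44),(0,0),(0,0)))])[:,:,::-1])"
```

```text
tcp [ 613.7 -106.7  112. ] yaw 1.8347 tilt [ 0.0032 -0.0056 -1.    ] shift cm [ 0.622 -0.018 -0.001] roll 0 F [  4.94 -19.31  -8.8 ] gap 0.6 t 24.7833 q [-0.19  0.56  1.71 -0.01  0.88 -0.45]
```

View pics/s8c.png

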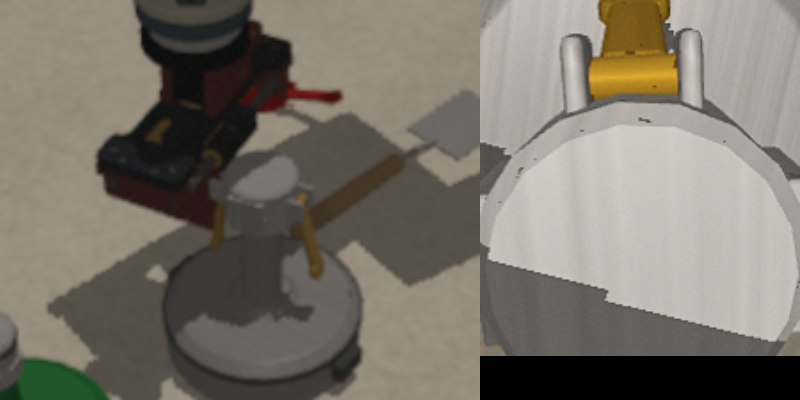

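```bash
python3 - <<'E'
from h import *
def tilt(w,z0=165,z1=195,cc=(600.1,-56.8),rad=24):
    K=np.array(w['intrinsics'],float);v,u=np.mgrid[0:480,0:640];uv=np.c_[u.ravel(),v.ravel()].astype(float)
    p=cv2.undistortPoints(uv[:,None],K,np.array(w['dist_coeffs'],float))[:,0];d=w['depth'].reshape(-1,1)
    T=np.array(w['T']);P=(np.c_[p,np.ones(len(p))]*d)@T[:3,:3].T+T[:3,3]
    s=(P[:,2]>z0)&(P[:,2]<z1)&(np.hypot(*(P[:,:2]-cc).T)<rad);P=P[s]
    for _ in range(3):
        A=np.c_[P[:,:2]-cc,np.ones(len(P))];c=np.linalg.lstsq(A,P[:,2],rcond=None)[0];P=P[abs(A@c-P[:,2])<2.5]
    print(len(P),'slope along toolx',np.round(c[:2]@[-.26,.966],4),'along y',np.round(c[:2]@[.966,.26],4),'z',c[2].round(2),P.mean(0).round(1))
    return P
for n in('w8','s8','s7','s3'): print(n);tilt(pickle.load(open(n+'.pkl','rb')))
E
cat > a.py <<'E'
from h import *
a=pickle.load(open('s8.pkl','rb')); ang(a,(325,212,346,250)); print(); ang(a,(296,210,308,240),-1)
E
python3 a.py
```

```text
w8
21116 slope along toolx 0.0264 along y 0.0012 z 181.29 [599.7 -55.3 181.3]
s8
307 slope along toolx 0.024 along y -0.0062 z 181.78 [600.3 -56.4 181.8]
s7
327 slope along toolx -0.1008 along y -0.0063 z 183.46 [600.3 -56.5 183.4]
s3
302 slope along toolx 0.0002 along y 0.0026 z 181.73 [600.6 -56.4 181.7]
212 332 333 r 31.8 z 175.3 phi -83.0
213 332 345 r 42.7 z 177.1 phi -52.9
214 331 345 r 43.6 z 174.8 phi -46.9
215 333 345 r 48.4 z 174.2 phi -37.0
216 334 345 r 50.0 z 172.2 phi -30.8
217 334 345 r 49.4 z 169.3 phi -25.0
218 334 345 r 47.7 z 166.0 phi -17.9
219 334 345 r 47.1 z 163.1 phi -9.4
220 334 345 r 47.1 z 160.5 phi -0.6
221 334 344 r 46.1 z 157.4 phi 10.2
222 334 343 r 45.1 z 154.3 phi 21.6
223 334 341 r 43.0 z 150.7 phi 36.2
224 330 340 r 37.7 z 145.8 phi 62.1
225 329 339 r 35.6 z 142.2 phi 72.9
226 328 337 r 32.3 z 138.1 phi 84.0
227 329 337 r 33.5 z 135.8 phi 82.0
228 329 337 r 33.5 z 133.0 phi 82.7
229 333 337 r 37.9 z 132.2 phi 74.3
230 334 338 r 40.2 z 130.3 phi 71.3
231 334 338 r 40.2 z 127.6 phi 72.7
232 334 338 r 40.3 z 124.8 phi 73.9
233 335 338 r 41.4 z 122.5 ph
[... 308 characters left out ...]
 45.3 z 98.4 phi 76.2
243 337 339 r 45.3 z 95.5 phi 76.7

216 301 303 r 36.4 z 137.1 phi 74.6
217 300 303 r 37.7 z 133.8 phi 73.9
218 300 303 r 37.8 z 131.0 phi 75.1
219 300 303 r 37.9 z 128.2 phi 76.2
220 300 303 r 38.0 z 125.3 phi 77.1
221 300 303 r 38.1 z 122.5 phi 77.9
222 300 303 r 38.2 z 119.6 phi 78.6
223 300 303 r 38.3 z 116.7 phi 79.2
224 300 303 r 38.4 z 113.8 phi 79.7
225 300 303 r 38.6 z 110.9 phi 80.2
226 300 303 r 38.7 z 108.0 phi 80.6
227 300 303 r 38.8 z 105.1 phi 81.0
228 300 303 r 38.9 z 102.1 phi 81.3
229 299 303 r 40.2 z 98.6 phi 80.6
230 299 303 r 40.3 z 95.7 phi 80.9
231 299 302 r 41.7 z 92.2 phi 80.3
232 299 301 r 43.0 z 88.6 phi 79.7
233 299 301 r 43.1 z 85.6 phi 80.0
```

Call:
{"op": "apply_moves", "data": {"moves": [[1, -0.5, 0, 0, 0], [1, -1.5, 0, 0, 0], [1, -3.5, 0, 0, 0], [1, -6, 0, 0, 0], [1, -6, 0, -4, 0], [1, -6, 0, -8, 0], [1, -6, 0, -12, 0], [1, -6, 0, -15, 0]]}}

```text
t: 25.55
tool_pos: [628.6, -161.0, 265.6]
ee_rot: [0.608, 0.794, 0.001, 0.001]
ft_force: [0.8, -0.4, -0.0]
finger_gap: 0.6
```

```bash
python3 - <<'E'
from h import *
go((600,-57,200))
a=snap('scene','s9');w=snap('wrist','w9')
for s,roi in((1,(325,229,346,246)),(-1,(292,215,308,240))): ang(a,roi,s); print()
for c in(a,w):
    K=np.array(c['intrinsics'],float);v,u=np.mgrid[0:480,0:640];uv=np.c_[u.ravel(),v.ravel()].astype(float)
    p=cv2.undistortPoints(uv[:,None],K,np.array(c['dist_coeffs'],float))[:,0]
    T=np.array(c['T']);P=(np.c_[p,np.ones(len(p))]*c['depth'].reshape(-1,1))@T[:3,:3].T+T[:3,3]
    cc=np.array((600.1,-56.8));P=P[(P[:,2]>170)&(P[:,2]<195)&(np.hypot(*(P[:,:2]-cc).T)<24)]
    if len(P)<50: continue
    A=np.c_[P[:,:2]-cc,np.ones(len(P))];k=np.linalg.lstsq(A,P[:,2],rcond=None)[0]
    print(len(P),k[:2]@[-.26,.966],k[:2]@[.966,.26],k[2],P.mean(0))
cv2.imwrite('pics/s9c.png',np.hstack([cv2.resize(a['image'][150:290,240:400],(400,350)),cv2.resize(w['image'],(400,350))])[:,:,::-1])
E
```

```text
tcp [ 628.6 -161.   265.6] yaw 1.8335 tilt [ 2.e-03  4.e-04 -1.e+00] shift cm [10.791 -0.078  6.554] roll 0 F [ 0.84 -0.37 -0.05] gap 0.6 t 25.55 q [-0.27  0.42  1.54  0.    1.19 -0.53]
229 333 336 r 36.8 z 131.7 phi 76.6
230 333 337 r 38.0 z 129.4 phi 75.5
231 334 337 r 39.1 z 127.1 phi 74.6
232 334 338 r 40.3 z 124.8 phi 73.9
233 334 338 r 40.3 z 122.0 phi 74.9
234 334 338 r 40.4 z 119.2 phi 75.8
235 335 338 r 41.5 z 116.9 phi 75.1
236 335 339 r 42.7 z 114.5 phi 74.5
237 335 339 r 42.7 z 111.7 phi 75.3
238 335 339 r 42.8 z 108.9 phi 76.0
239 335 339 r 42.9 z 106.0 phi 76.7
240 335 339 r 42.9 z 103.2 phi 77.3
241 335 339 r 43.0 z 100.3 phi 77.8
242 335 339 r 43.0 z 97.4 phi 78.3
243 336 338 r 43.1 z 94.5 phi 78.8

215 301 301 r 38.6 z 139.0 phi 68.0
216 301 303 r 36.4 z 137.1 phi 74.6
217 301 303 r 36.5 z 134.3 phi 76.0
218 301 303 r 36.6 z 131.5 phi 77.1
219 300 303 r 37.9 z 128.2 phi 76.2
220 300 303 r 38.0 z 125.3 phi 77.1
221 300 303 r 38.1 z 122.5 phi 77.9
222 300 302 r 39.4 z 119.1 phi 77.1
223 300 302 r 39.5 z 116.2 phi 77.8
224 300 302 r 39.6 z 113.3 phi 78.4
225 299 302 r 41.0 z 109.9 phi 77.7
226 299 302 r 41.1 z 107.0 phi 78.3
227 299 302 r 41.2 z 104.0 phi 78.8
228 299 302 r 41.3 z 101.1 phi 79.2
229 298 301 r 43.9 z 97.1 phi 77.6
230 298 301 r 44.0 z 94.1 phi 78.1
231 298 300 r 45.3 z 90.6 phi 77.6
232 298 299 r 46.7 z 87.0 phi 77.2

323 -0.003074457730512438 -0.007595482753832778 181.47478613508645 [600.73912799 -56.41424956 181.46870475]
4133 0.00014285321296656623 -0.0025750000238229033 180.97374920189648 [599.95218635 -56.41201849 180.97391603]
```

View pics/s9c.png

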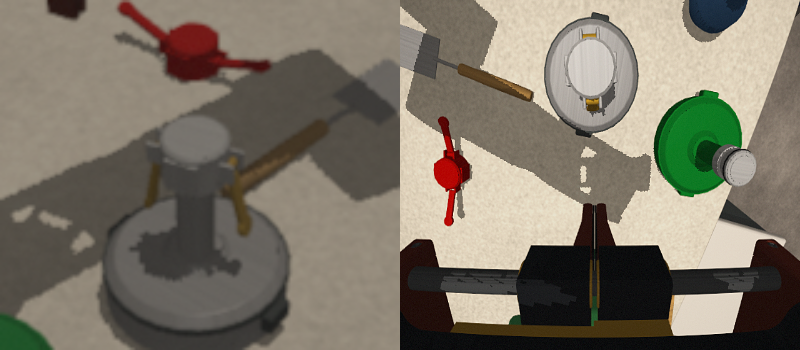

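Level cap, both arms symmetric at about 78° below level (roughly 1.71 rad), and the gripper is clear. Handing in.

```bash
python3 -c "
from h import *
print(robot.job_done())"
```

```text
the job is handed in; nothing more can be done
None
```

The job is handed in with the cap home on the steel tank's adaptor and both cam arms down. One judged step, the first arm closing while the cap was square, I could not confirm directly.

- **Pushing the cap on:** I set the cap with brass arms on the adaptor. The drag was about 4–7 N. Home was felt as a sharp rise, to about 22 N net, with the mouth at z ≈ 143 mm; roughly 17 N of that was on the gasket. I then released it.
- **Closing the arms:** I swung the two arms down one after the other with the shut fingers. The peak force was about 31 N on the first arm and 20 N on the second.
- **Last checks:** The cap is level (slope under 0.01), its top is at about 181 mm, and its centre is within about 1 mm of the adaptor. Both arms hang about 78° below level, roughly 1.7 rad. The gripper is clear, with about 0 N on it, and I did not touch the other things on the table. It took about 26 s.
- **What disagreed:** After the hard push on the first arm, the cap was tilted about 0.10 rad, over the 0.07 limit. Closing the second arm set it level again. From forces and positions I judge the first arm reached its stop before the cap tilted, so that step should count, but no reading showed it at that moment.

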